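# Move a treatment tip from the soak well to the rinse cup with sprung tongs

### The arm

A 6-joint arm with a two-finger parallel gripper is mounted at the origin on the work surface. World frame = base frame: x ahead of the robot, y to its left, z up, the work surface at z = 0. Lengths are in m, angles in rad, forces in N, time in s.
With the tool pointing down it reaches from about 0.4 to 0.825 m from the base axis. Payload 7 kg.
Tool frame: the origin (TCP) lies at the very end of the fingers, on their centre line; the grasp point (between the pads) lies manip.grip_depth behind it (manip.grip_depth is the distance from the TCP to the grasp point, in m); y points along the fingers, z is the direction in which the jaws open and shut, and the axes are right-handed (so a half turn about y gives the same grasp; the last joint's range is limited). The gripper opens to 88 mm and grips with 3 to 60 N. Pads are 19 mm wide; open, the fingers measure 130 mm over their backs; the gripper's body (78 mm by 193 mm) begins 47 mm behind the grasp point.
Start: joints at [-1.035, 0.359, 0.012, 0, -1.224, -0.288], TCP at [0.166, -0.654, 0.227] pointing down, gripper open.
Joint ranges: [-3.07, 3.07], [-1.43, 2.12], [-1.02, 1.25], [-3.03, 1.67], [-3.05, -0], [-3.03, 3.03]. Speed limits (rad/s): [2.39, 2.39, 3.01, 3.14, 3.14, 3.14].

### API

Orientations are given as a unit quaternion [x, y, z, w].
In Python, from workcell import manip gives the robot as it stands.
- The arm moves only by the tool apply_moves, never from a script. Its argument "increments" is a list of rows, each a list of 4 numbers: the shift along the tool's x, y, z in mm, then the turn about the tool's y in degrees. A call has 1 to 8 rows; each row shifts and turns the commanded pose from where the row before left it, along the tool's axes as they then stand; what a row does not reach is not made up. A row lasts 1/8 s, in which the tool goes at most 62.5 mm and 10.7 degrees, less where a joint would pass 70% of its speed; a pose out of reach is approached as far as the arm can. A call with a gripper value outside its range is refused whole. "claw" is the closure, from -1 (fully open) to 1 (shut), set as the call begins (left out, the last holds). The fingers move at their own pace and stop on an object; the grip force is fixed at half the most. Time passes only in rows, so rows that do not move let the fingers close. It gives the time, the measured TCP pose, the force and the opening at its end, in the units of the state.
- manip.sense(): the state, without advancing time (a new reading comes with each control period).
- manip.grab_frame(name): name is "scene" or "top" or "wrist"; returns a dict with "frame" (384x512x3 uint8, red, green, blue), "fx", "fy", "cx", "cy" (pixels), "dist_coeffs" ([k1, k2, p1, p2, k3] as OpenCV has them; the pictures are not rectified), "T" (4x4, takes a point from camera to world coordinates); the wrist camera has in their place "T_tool_cam" (4x4, takes a point from camera to tool coordinates, whose origin is the TCP and whose axes are the tool frame's). Camera axes: x right, y down, z forward; pixel columns grow to the right and rows downward; lengths in m; the calibration is good to about 2 mm. A picture is of the moment at which its call begins: read the wrist's pose just before it. There is no depth.
- manip.hand_in(): hands the job in, once; it reports no verdict.
The state is a dict: "time_s": time; "joint_positions": joint angles; "joint_velocities": joint speeds; "joint_torque": joint torques, N m; "position": TCP position; "orientation": TCP orientation; "force": force on the tool from outside, world axes, zero at the start; "wrist_torque": the same for the moment, N m; "width": finger opening in m.
Only numpy, scipy, OpenCV 4.12 (cv2) and the standard library are available. Lean on these libraries where they do the work, as an engineer would, in place of code of your own. Each camera call takes 0.05 s, during which the arm holds its last target. There are 200 camera calls.

### The job

Squeeze the sprung tongs that stand in the narrow clear soak well so that they grip the steel treatment tip at its bottom, and lift the tip out in them. Keeping the tongs squeezed, lower them upright to the bottom of the tall steel cup (not the low bowl), then let go, leaving both the tip and the tongs in the cup.

Things in the scene. Friction and masses are not known exactly. Their poses are not given: they have to be found in the camera images.
- tongs_grip (a point): Where to take the steel tongs, which stand upright, jaws down, in the soak well: midway between their two ribbed dark grip plates, 110 mm above the feet, 43 mm below the top. z up; y is the line along which the arms close. Plates 22 mm wide, 34 mm high (17 above and below this point), 38 mm over their outsides when open, 34 mm squeezed on the tip. 80 g.
- tongs_jaw (a point): Midway between the jaws of the tongs, 12 mm above their feet, 98 mm straight below tongs_grip, same axes. The jaws measure 27 x 14 mm over all when squeezed on the tip, 42 (along y) x 14 mm open.
- tongs_left (a joint): Closing angle of one tongs arm, rad (the other mirrors it): 0 open, about 0.05 with the tip between the jaws, 0.09 the limit. The arms hinge at the top and are sprung open: about 2 N on each plate starts to close them, 4 N closes them on the tip, 20 N or more holds it firmly. They spring open when let go.
- tip_center (a point): Centre of the treatment tip, a turned steel piece: base 18 mm across, 14 mm high, with an 8 mm nozzle on top, 24 mm high over all; this point is 12 mm above its underside. 25 g. It stands on the floor of the soak well between the open jaws of the tongs, up to 4 mm off centre.
- well_in (a point): Centre of the floor of the soak well, a fixed clear rectangular pocket with a white rim and base: inside 50 mm (along y, as the tongs' y) x 24 mm, 70 mm deep; floor 8 mm and rim 78 mm above the table. Lift the tongs straight up by 75 mm or more to clear it. (The round lidded clear jar is not used.)
- cup_in (a point): Centre of the inner floor, 5 mm above the table, of the tall round steel cup: fixed, 76 mm high, 66 mm across outside, 58 mm inside. Tongs let go in it stand or lean on its rim. (The wide steel bowl, 32 mm high, is not used.)

How it is judged:
By the outcome, as a careful person would: the job done as asked, in the order asked, and still so for the second after the job is handed in, with the robot touching nothing.
It also fails if it takes over 38 s, if anything falls off the work surface, if the arm or the gripper's body presses on something with over 40 N, if the wrist force passes 120 N, or if a joint passes its speed limit or range.

## Working session

There is one attempt and no reset: what is moved stays moved. The work goes in short steps, Python scripts to look and compute and a tool call to move; the robot and the scene stay as the last step left them, time stands still between calls to the robot, and variables do not carry over. Pictures are saved under pics/ and viewed, about 8 in all and at most 12, crops included, and the job is handed in when it is done.

Besides the shell and the picture viewer there is one more tool, called after ">>>" as name([rows], argument=value, ...), one row to a line, values as JSON. apply_moves: Moves the arm, as the interface text tells. Its arguments: {"type":"object","properties":{"increments":{"type":"array"},"claw":{"type":"number"}},"required":["increments"]}

```bash
mkdir -p pics
cat > h.py <<'E'
import numpy as np, cv2
from workcell import manip
from scipy.spatial.transform import Rotation as R
def ray(c,u,v,T=None):
    T=np.array(c['T'] if T is None else T)
    K=np.array([[c['fx'],0,c['cx']],[0,c['fy'],c['cy']],[0,0,1.]])
    p=cv2.undistortPoints(np.array([[[u,v]]],float),K,np.array(c['dist_coeffs'],float))[0,0]
    d=T[:3,:3]@np.array([p[0],p[1],1]); return T[:3,3],d
def onz(c,u,v,z,T=None):
    o,d=ray(c,u,v,T); return o+d*(z-o[2])/d[2]
def cross(r1,r2):
    (o1,d1),(o2,d2)=r1,r2
    s=np.linalg.lstsq(np.c_[d1,-d2],o2-o1,rcond=None)[0]
    a,b=o1+d1*s[0],o2+d2*s[1]; return (a+b)/2,np.linalg.norm(a-b)
def tooT(s):
    T=np.eye(4);T[:3,:3]=R.from_quat(s['orientation']).as_matrix();T[:3,3]=s['position'];return T
def proj(c,P,T=None):
    T=np.array(c['T'] if T is None else T);Ti=np.linalg.inv(T)
    K=np.array([[c['fx'],0,c['cx']],[0,c['fy'],c['cy']],[0,0,1.]])
    return cv2.projectPoints(np.array(P,float).reshape(-1,3),cv2.Rodrigues(Ti[:3,:3])[0],Ti[:3,3],K,np.array(c['dist_coeffs'],float))[0][:,0]
E
python3 - <<'E'
from h import *
import pickle
s=manip.sense();print({k:s[k] for k in s});print(manip.grip_depth)
print(np.round(tooT(s),3))
for n in ('scene','top'):
    c=manip.grab_frame(n);pickle.dump(c,open(n+'.pkl','wb'))
    print(n,c['fx'],np.round(c['T'],3).tolist())
    cv2.imwrite(f'pics/{n}0.png',c['frame'][:,:,::-1])
E
```

```text
{'time_s': 0.0, 'joint_positions': array([-1.03491347e+00,  3.59384114e-01,  1.10411672e-02, -3.57959424e-04,
       -1.22408726e+00, -2.88122074e-01]), 'joint_velocities': array([-1.21719385e-03, -1.47171593e-04,  1.93047870e-04,  3.90234741e-05,
        1.03179341e-03,  5.64593316e-04]), 'joint_torque': array([ 8.83466837e-04, -5.82719493e+01,  2.93070316e+01,  6.99725166e+00,
        7.11611530e-03, -1.54100935e-04]), 'position': array([ 0.16539965, -0.65390937,  0.22561537]), 'orientation': array([-0.70111607, -0.0872077 ,  0.08745227,  0.70227002]), 'force': array([0.06574761, 0.16576237, 0.08850764]), 'wrist_torque': array([-0.01393874,  0.01873631,  0.01131975]), 'width': 0.08772856258248841}
0.0188
[[ 0.969 -0.001 -0.245  0.165]
 [ 0.245  0.002  0.969 -0.654]
 [-0.    -1.     0.002  0.226]
 [ 0.     0.     0.     1.   ]]
scene 480.4493262368996 [[-0.77, 0.337, -0.541, 1.042], [0.638, 0.415, -0.649, 0.571], [0.006, -0.845, -0.535, 0.608], [0.0, 0.0, 0.0, 1.0]]
top 458.9503946949891 [[0.011, -0.996, 0.087, 0.501], [-1.0, -0.011, 0.007, -0.016], [-0.006, -0.087, -0.996, 0.809], [0.0, 0.0, 0.0, 1.0]]
```

View pics/scene0.png

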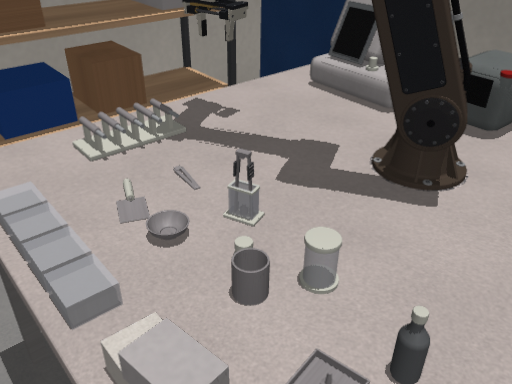

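View pics/top0.png

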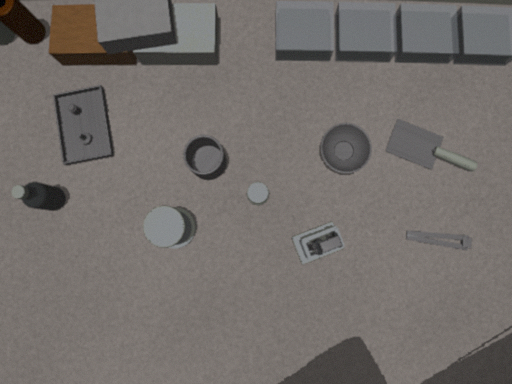

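Scene: well with tongs at about (243,190), cup at (250,277), jar (321,260), bowl (168,229). There is also a small white-capped thing at (244,250). Top: well at (319,243), cup (205,157), bowl (345,148). I'll enlarge the well and the cup.

Run:
```python
from h import *
import pickle
S=pickle.load(open('scene.pkl','rb'));T=pickle.load(open('top.pkl','rb'))
def crop(c,x,y,w,h,k): return cv2.resize(c['frame'][y:y+h,x:x+w,::-1],None,fx=k,fy=k,interpolation=cv2.INTER_CUBIC)
a=crop(T,285,215,66,55,6); b=crop(S,210,145,66,82,6)
b=b[:492]; a=cv2.copyMakeBorder(a,0,492-a.shape[0],0,0,cv2.BORDER_CONSTANT)
m=np.hstack([a,b]); m=cv2.convertScaleAbs(m,alpha=1.5,beta=10)
for i in range(0,m.shape[1],60): cv2.line(m,(i,0),(i,5),(0,255,255),1)
for i in range(0,m.shape[0],60): cv2.line(m,(0,i),(5,i),(0,255,255),1);cv2.line(m,(396,i),(401,i),(0,255,255),1)
cv2.imwrite('pics/z1.png',m)
# base corners & cup by contours in the top view
g=T['frame'].astype(int)
f=T['frame']; hsv=cv2.cvtColor(f,cv2.COLOR_RGB2HSV)
print('floor',f[280,200],'rim px',f[240,297],f[258,305], 'cup', f[140,205],f[157,205])
print('guess well base',onz(T,319,243,.04),'cup rim',onz(T,205,157,.05),'small',onz(T,258,193,.03))
```

```text
floor [126 121 117] rim px [137 138 140] [134 135 136] cup [43 40 42] [107 107 109]
guess well base [ 0.49305454 -0.11023271  0.04      ] cup rim [0.63466227 0.08213733 0.05      ] small [ 0.57685372 -0.00727571  0.03      ]
```

View pics/z1.png

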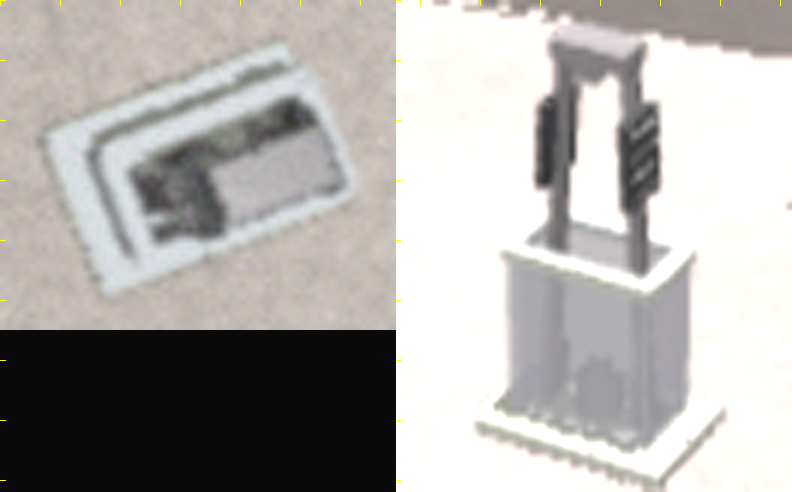

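Run:
```python
from h import *
import pickle
S=pickle.load(open('scene.pkl','rb'));T=pickle.load(open('top.pkl','rb'))
t=lambda x,y,z:onz(T,285+x/6,215+y/6,z)
s=lambda x,y,z:onz(S,210+(x-396)/6,145+y/6,z)
def rep(n,P):
    P=np.array(P);d=np.roll(P,-1,0)-P
    print(n,'c',np.round(P.mean(0),4),'len',np.round(np.hypot(d[:,0],d[:,1])*1e3,1),'ang',np.round(np.degrees(np.arctan2(d[:,1],d[:,0])),1))
rep('base top',[t(*p,.006) for p in [(42,138),(288,42),(355,188),(105,292)]])
rep('base scn',[s(*p,.008) for p in [(475,425),(657,475),(724,408)]])
rep('bridge top',[t(*p,.153) for p in [(210,170),(315,122),(350,182),(226,236)]])
rep('bridge scn',[s(*p,.153) for p in [(549,45),(565,27),(645,38),(632,58)]])
rep('rim scn',[s(*p,.078) for p in [(505,252),(538,213),(692,252),(655,290)]])
print(cross(ray(T,285+278/6,215+178/6),ray(S,210+(598-396)/6,145+42/6)))
# cup: dark mask in top view + ellipse; in scene, too
for n,c,(x0,y0,x1,y1) in (('top',T,(180,130,232,186)),('scene',S,(225,245,276,306))):
    g=cv2.cvtColor(c['frame'],cv2.COLOR_RGB2GRAY)[y0:y1,x0:x1]
    m=((g<95)*255).astype(np.uint8)
    cs=max(cv2.findContours(m,cv2.RETR_EXTERNAL,cv2.CHAIN_APPROX_NONE)[0],key=cv2.contourArea)
    print(n,cv2.boundingRect(cs),cv2.fitEllipse(cs)[0:2])
a=cv2.resize(T['frame'][125:215,175:275,::-1],None,fx=4,fy=4,interpolation=2)
b=cv2.resize(S['frame'][230:320,215:315,::-1],None,fx=4,fy=4,interpolation=2)
cv2.imwrite('pics/z2.png',cv2.convertScaleAbs(np.hstack([a,b]),alpha=1.4,beta=10))
```

```text
base top c [ 0.4936 -0.1126  0.006 ] len [77.2 46.6 78.9 48. ] ang [ -68.2 -155.2  112.9   22.7]
base scn c [ 0.5016 -0.0888  0.008 ] len [72.6 48.8 91.5] ang [ 115.7 -160.2  -32.3]
bridge top c [ 0.4921 -0.1133  0.153 ] len [27.6 16.4 32.3 16. ] ang [ -65.1 -149.5  113.8   13.8]
bridge scn c [ 0.4897 -0.1153  0.153 ] len [14.5 28.8 15.4 29.9] ang [-150.5  124.3   33.7  -57.6]
rim scn c [ 0.4994 -0.1039  0.078 ] len [29.1 61.  28.4 58.1] ang [-151.5  114.8   22.8  -64.6]
(array([ 0.49163596, -0.11343604,  0.15438058]), np.float64(0.0009502370063882629))
top (4, 7, 45, 44) ((26.399681091308594, 27.960548400878906), (36.253475189208984, 43.209110260009766))
scene (4, 19, 41, 41) ((24.454614639282227, 38.881813049316406), (41.17142105102539, 43.33637237548828))
```

View pics/z2.png

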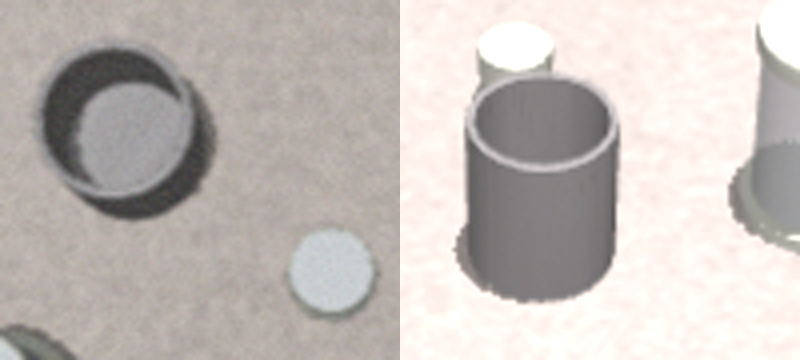

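Top: tall cup with rim centre at about (203,156), with its light inner floor showing. Scene: cup rim at about (351,260), same frame offset, and the white-capped bottle behind it. The well is near (0.493,-0.113) with long axis about 113°, and the bridge ray cross gives z≈0.154 against the expected 0.161. I'll move over the well now.

>>> apply_moves([
  [20,0,20,0],
  [35,0,34,0],
  [35,0,35,0],
  [35,0,35,0],
  [35,0,35,0],
  [35,0,35,0],
  [35,0,35,0],
  [35,0,35,0],
], claw=-1)

```text
time_s: 1.1
position: [0.3581, -0.3319, 0.2264]
orientation: [-0.702, -0.087, 0.087, 0.702]
force: [1.3, -0.1, 0.6]
width: 0.0874
```

>>> apply_moves([
  [35,0,35,0],
  [35,0,35,0],
  [35,0,35,0],
  [35,0,35,0],
  [30,0,25,0],
  [15,0,15,0],
  [0,0,0,-9],
  [0,0,0,0],
])

```text
time_s: 2.1
position: [0.4926, -0.1136, 0.2263]
orientation: [-0.693, -0.142, 0.142, 0.693]
force: [0.4, -0.6, -0.4]
width: 0.0879
```

Run:
```python
from h import *
import pickle
s=manip.sense();w=manip.grab_frame('wrist');Tw=tooT(s)@np.array(w['T_tool_cam']);w['T']=Tw
pickle.dump(w,open('w1.pkl','wb'))
print(s['time_s'],s['position'],np.degrees(np.arctan2(tooT(s)[1,2],tooT(s)[0,2])),s['width'])
print(np.round(Tw,3).tolist())
for n,P in (('grip',(.492,-.113,.118)),('top',(.492,-.113,.161)),('rim',(.493,-.1125,.078))): print(n,proj(w,P))
cv2.imwrite('pics/w1.png',cv2.resize(w['frame'][:,:,::-1],(768,576)))
S=pickle.load(open('scene.pkl','rb'));T=pickle.load(open('top.pkl','rb'))
print('cuprim T',onz(T,175+116/4,125+118/4,.076),'S',onz(S,215+142.5/4,230+121/4,.076))
print('jar',cross(ray(T,164,226),ray(S,323,239)))
```

```text
2.1 [ 0.49256733 -0.11357588  0.22625571] 113.1563077194906 0.08790056131133603
[[-0.393, 0.883, 0.256, 0.425], [0.92, 0.377, 0.109, -0.143], [-0.0, 0.278, -0.96, 0.385], [0.0, 0.0, 0.0, 1.0]]
grip [[260.13193486 187.91452335]]
top [[260.45059469 203.27586039]]
rim [[259.97553622 178.32322908]]
cuprim T [0.63416796 0.08051009 0.076     ] S [0.63792178 0.08708687 0.076     ]
jar (array([0.51705383, 0.13876342, 0.09343569]), np.float64(0.0005559698028040548))
```

View pics/w1.png

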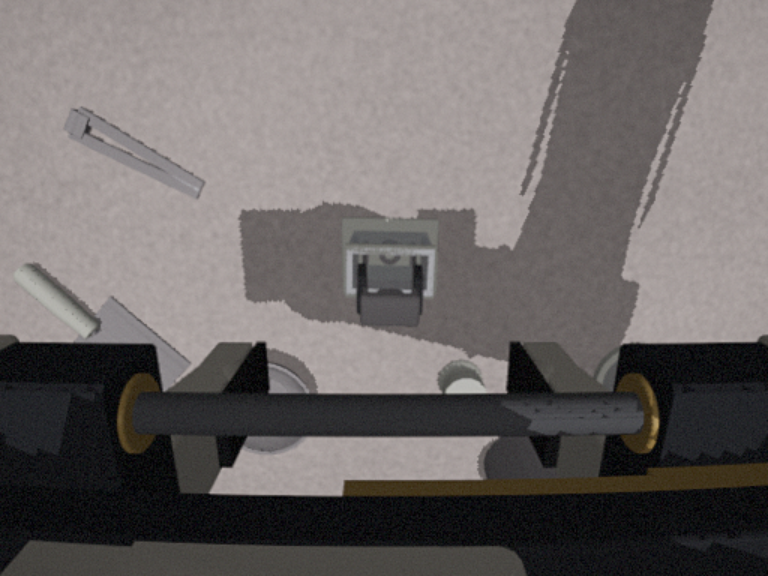

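Wrist: the bridge top is centred at about (391,306) in the 1.5x picture, that is (260.7,204), against a predicted (260.4,203.3). It lies square to the picture, so position and angle agree. I'll descend.

>>> apply_moves([
  [0,15,0,0],
  [0,20,0,0],
  [0,20,0,0],
  [0,20,0,0],
  [0,20,0,0],
  [0,15,0,0],
  [0,10,0,0],
  [0,4,0,0],
])

```text
time_s: 3.15
position: [0.4927, -0.1137, 0.102]
orientation: [-0.693, -0.142, 0.142, 0.693]
force: [0.1, -0.6, 1.3]
width: 0.0879
```

Run:
```python
from h import *
s=manip.sense();print(s['position'],s['force'])
c=manip.grab_frame('scene')
a=cv2.resize(c['frame'][90:240,170:330,::-1],None,fx=4,fy=4,interpolation=2)
cv2.imwrite('pics/s2.png',cv2.convertScaleAbs(a,alpha=1.4,beta=15))
```

```text
[ 0.49266821 -0.11369916  0.10197328] [ 0.09422836 -0.57607046  1.30284996]
```

View pics/s2.png

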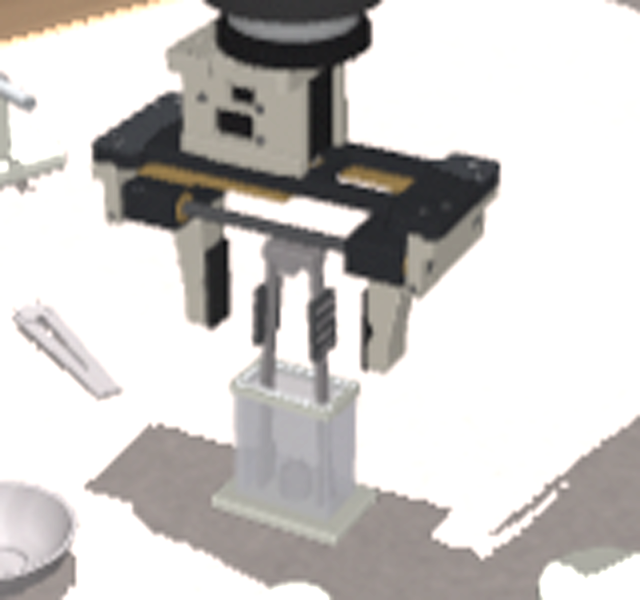

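The fingers straddle the plates evenly: tips at (208,325) and (383,370), plates at (262,315) and (322,322). The tip is visible between the jaws at (296,480). I'll close.

>>> apply_moves([
  [0,0,0,0],
  [0,0,0,0],
  [0,0,0,0],
  [0,0,0,0],
  [0,0,0,0],
  [0,0,0,0],
  [0,0,0,0],
  [0,0,0,0],
], claw=1)

```text
time_s: 4.2
position: [0.4928, -0.1136, 0.1025]
orientation: [-0.693, -0.142, 0.142, 0.693]
force: [0.0, 0.2, 0.6]
width: 0.0337
```

Width is 33.7 mm, matching "34 mm squeezed on the tip". Lifting.

>>> apply_moves([
  [0,-4,0,0],
  [0,-8,0,0],
  [0,-14,0,0],
  [0,-18,0,0],
  [0,-20,0,0],
  [0,-20,0,0],
  [0,-16,0,0],
  [0,-10,0,0],
])

```text
time_s: 5.2
position: [0.4931, -0.1135, 0.2139]
orientation: [0.693, 0.143, -0.142, -0.693]
force: [-0.5, -0.2, -1.1]
width: 0.0338
```

Run:
```python
from h import *
import pickle
s=manip.sense();print(s['position'],s['force'],s['width'],s['time_s'])
c=manip.grab_frame('scene');t=manip.grab_frame('top');w=manip.grab_frame('wrist')
w['T']=tooT(s)@np.array(w['T_tool_cam'])
pickle.dump((c,t,w),open('l.pkl','wb'))
a=cv2.resize(c['frame'][90:240,170:330,::-1],(640,600),interpolation=2)
cv2.imwrite('pics/s3.png',cv2.convertScaleAbs(a,alpha=1.2,beta=15))
# cup rim centre in the first top/scene pictures by ellipse on the bright rim ring
S=pickle.load(open('scene.pkl','rb'));T=pickle.load(open('top.pkl','rb'))
def uv(P,c): return proj(c,P)
for C in [(.634,.0805),(.636,.084),(.638,.087)]:
    th=np.radians([0,90,180,270]); P=[(C[0]+.033*np.cos(x),C[1]+.033*np.sin(x),.076) for x in th]
    B=[(C[0]+.033*np.cos(x),C[1]+.033*np.sin(x),0) for x in th]
    print(C,'rim crop T',((proj(T,P)-[175,125])*4).round().tolist(),'S',((proj(S,P)-[215,230])*4+[400,0]).round().tolist(),'base S',((proj(S,B)-[215,230])*4+[400,0]).round().tolist())
```

```text
[ 0.49313864 -0.11353244  0.21393413] [-0.4600915  -0.22696825 -1.07819657] 0.03382757528077601 5.2
(0.634, 0.0805) rim crop T [[118.0, 38.0], [35.0, 118.0], [114.0, 199.0], [197.0, 119.0]] S [[479.0, 142.0], [590.0, 149.0], [598.0, 79.0], [492.0, 72.0]] base S [[481.0, 274.0], [587.0, 282.0], [594.0, 209.0], [493.0, 201.0]]
(0.636, 0.084) rim crop T [[109.0, 34.0], [27.0, 113.0], [106.0, 194.0], [189.0, 114.0]] S [[480.0, 148.0], [592.0, 155.0], [600.0, 84.0], [493.0, 78.0]] base S [[482.0, 281.0], [589.0, 288.0], [596.0, 215.0], [495.0, 207.0]]
(0.638, 0.087) rim crop T [[102.0, 29.0], [19.0, 108.0], [98.0, 189.0], [181.0, 109.0]] S [[481.0, 154.0], [593.0, 161.0], [601.0, 90.0], [494.0, 83.0]] base S [[483.0, 287.0], [590.0, 294.0], [597.0, 220.0], [495.0, 213.0]]
```

View pics/s3.png

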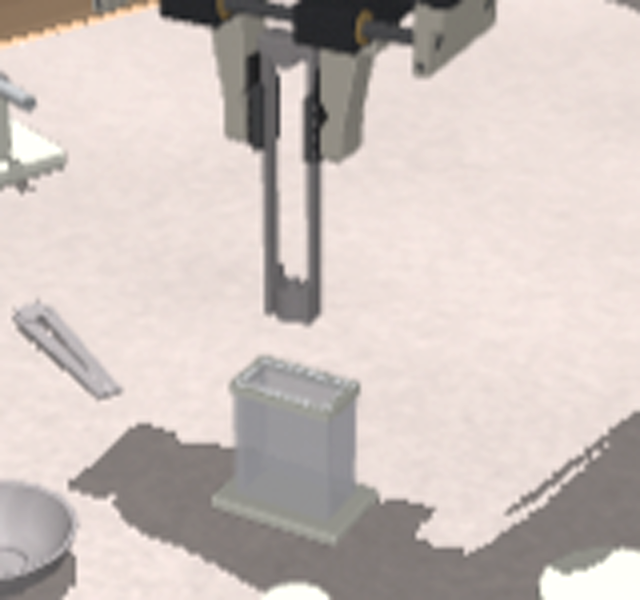

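The tip is held between the jaws at (293,300), with the tongs upright and clear of the well, which is now empty. The top view puts the cup at (0.634,0.0805). I'll carry the tongs over and recheck with the wrist camera.

>>> apply_moves([
  [8,0,5,0],
  [16,0,10,0],
  [24,0,14,0],
  [28,0,16,0],
  [28,0,17,0],
  [28,0,17,0],
  [26,0,16,0],
  [22,0,13,0],
])

```text
time_s: 6.35
position: [0.6169, 0.0592, 0.2119]
orientation: [0.693, 0.142, -0.143, -0.693]
force: [-0.4, -0.2, -0.6]
width: 0.0335
```

>>> apply_moves([
  [14,0,8,0],
  [8,0,5,0],
  [4,0,2,0],
  [0,0,0,0],
  [0,0,0,0],
])

```text
time_s: 6.98
position: [0.6335, 0.0801, 0.2128]
orientation: [-0.693, -0.142, 0.142, 0.693]
force: [0.4, -0.8, 0.2]
width: 0.0336
```

Run:
```python
from h import *
import pickle
s=manip.sense();print(s['position'],s['force'],s['width'],s['time_s'])
w=manip.grab_frame('wrist');c=manip.grab_frame('scene')
w['T']=tooT(s)@np.array(w['T_tool_cam']);pickle.dump((c,w),open('l2.pkl','wb'))
th=np.linspace(0,2*np.pi,60)
im=w['frame'][:,:,::-1].copy();im=cv2.resize(im,None,fx=1.5,fy=1.5)
P=[(.634+.033*np.cos(x),.0805+.033*np.sin(x),.076) for x in th]
for p in (proj(w,P)*1.5).astype(int): cv2.circle(im,tuple(map(int,p)),1,(0,0,255),-1)
im=im[150:576,150:620]
sc=c['frame'][:,:,::-1].copy();sc=cv2.resize(sc[165:307,195:305],None,fx=3,fy=3,interpolation=2)
cv2.imwrite('pics/w3.png',cv2.convertScaleAbs(np.hstack([im,sc]),alpha=1.4,beta=10))
```

```text
[0.63351231 0.08005782 0.21283243] [ 0.38661207 -0.79106801  0.22786507] 0.03355841783247635 6.975
```

View pics/w3.png

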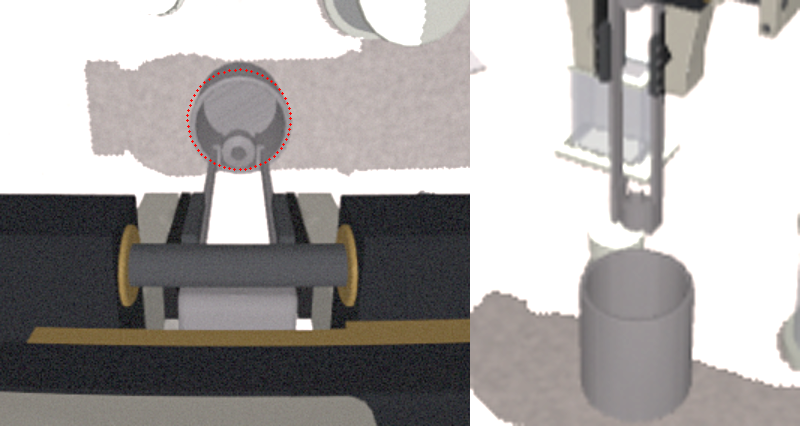

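Wrist: the red predicted rim, centred (240,120), nearly coincides with the seen cup rim, which sits about 3 px lower, or about 2 mm in tool +x. The tip's nozzle shows between the jaws at (239,153). In the scene view the feet at (636,230) are over the cup centre (637,287). I'll shift 1.5 mm and lower.

>>> apply_moves([
  [1.5,5,0,0],
  [0,14,0,0],
  [0,18,0,0],
  [0,18,0,0],
  [0,18,0,0],
  [0,16,0,0],
  [0,12,0,0],
  [0,6,0,0],
])

```text
time_s: 8.07
position: [0.635, 0.0812, 0.1047]
orientation: [0.693, 0.142, -0.142, -0.693]
force: [-0.2, -0.1, -0.5]
width: 0.0336
```

>>> apply_moves([
  [0,2,0,0],
  [0,1,0,0],
  [0,1,0,0],
  [0,0,0,0],
])

```text
time_s: 8.57
position: [0.6353, 0.0813, 0.1019]
orientation: [-0.693, -0.142, 0.142, 0.693]
force: [-0.9, -0.2, -0.6]
width: 0.0334
```

>>> apply_moves([
  [0,1,0,0],
  [0,1,0,0],
  [0,0,0,0],
  [0,0,0,0],
])

```text
time_s: 9.07
position: [0.6352, 0.0812, 0.0996]
orientation: [-0.693, -0.142, 0.142, 0.693]
force: [-0.8, -0.8, -0.2]
width: 0.0337
```

>>> apply_moves([
  [0,0.5,0,0],
  [0,0.5,0,0],
  [0,0,0,0],
  [0,0,0,0],
])

```text
time_s: 9.57
position: [0.6354, 0.0813, 0.0994]
orientation: [0.693, 0.143, -0.142, -0.693]
force: [-2.2, 0.6, 4.9]
width: 0.0333
```

Contact with the floor is felt: 4.9 N upward at the expected height. Letting go.

>>> apply_moves([
  [0,0,0,0],
  [0,0,0,0],
  [0,0,0,0],
  [0,0,0,0],
  [0,0,0,0],
  [0,0,0,0],
  [0,0,0,0],
  [0,0,0,0],
], claw=-1)

```text
time_s: 10.58
position: [0.6351, 0.0812, 0.0986]
orientation: [-0.693, -0.142, 0.142, 0.693]
force: [-0.9, -0.1, 0.1]
width: 0.0878
```

Run:
```python
from h import *
s=manip.sense();print(s['position'],s['force'],s['width'])
w=manip.grab_frame('wrist');c=manip.grab_frame('scene')
im=cv2.resize(w['frame'][100:384,60:460,::-1],None,fx=1.1,fy=1.5)
sc=cv2.resize(c['frame'][165:307,195:305,::-1],None,fx=3,fy=3,interpolation=2)
cv2.imwrite('pics/w4.png',cv2.convertScaleAbs(np.hstack([im[:426],sc]),alpha=1.4,beta=10))
```

```text
[0.63513829 0.08121295 0.09856347] [-0.87080167 -0.07778103  0.12705604] 0.08775590800433976
```

View pics/w4.png

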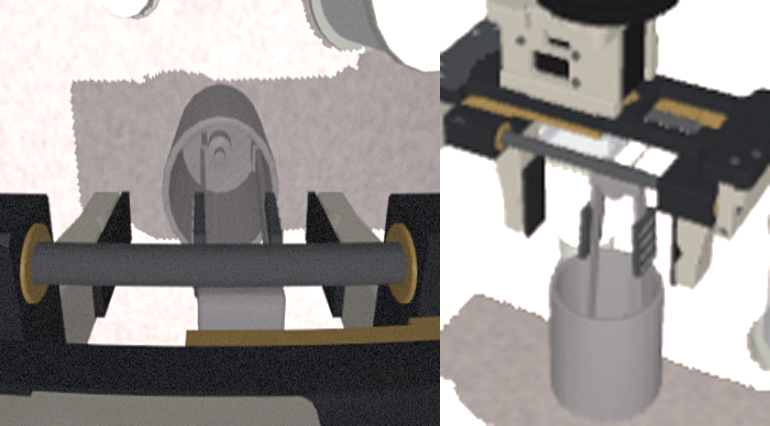

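The tongs stand open in the cup, with a slight tilt. The fingers at (535,190) and (690,235) are clear of the plates at (585,230) and (643,240). The tip lies on the cup floor at about (218,150) in the wrist view. I'll retreat straight up.

>>> apply_moves([
  [0,-5,0,0],
  [0,-12,0,0],
  [0,-18,0,0],
  [0,-20,0,0],
  [0,-25,0,0],
  [0,-25,0,0],
  [0,-25,0,0],
  [0,-25,0,0],
])

```text
time_s: 11.68
position: [0.6352, 0.0812, 0.2561]
orientation: [-0.693, -0.143, 0.142, 0.693]
force: [0.9, -0.4, -0.7]
width: 0.0874
```

>>> apply_moves([
  [-20,-15,0,0],
  [-30,0,0,0],
  [-40,0,0,0],
  [-40,0,0,0],
  [-30,0,0,0],
  [-10,0,0,0],
  [0,0,0,0],
  [0,0,0,0],
])

```text
time_s: 12.68
position: [0.4798, 0.0146, 0.2689]
orientation: [0.693, 0.142, -0.142, -0.693]
force: [-0.4, 0.9, 0.3]
width: 0.0877
```

Run:
```python
from h import *
s=manip.sense();print(s['position'],s['force'],s['width'],s['time_s'])
c=manip.grab_frame('scene');t=manip.grab_frame('top')
a=cv2.resize(t['frame'][110:215,165:275,::-1],None,fx=3.6,fy=3.6,interpolation=2)
b=cv2.resize(c['frame'][205:310,200:310,::-1],None,fx=3.6,fy=3.6,interpolation=2)
cv2.imwrite('pics/f.png',cv2.convertScaleAbs(np.hstack([a,b]),alpha=1.4,beta=10))
```

```text
[0.47975805 0.01461503 0.26886046] [-0.44320632  0.86676591  0.29035083] 0.08770831635406988 12.675
```

View pics/f.png

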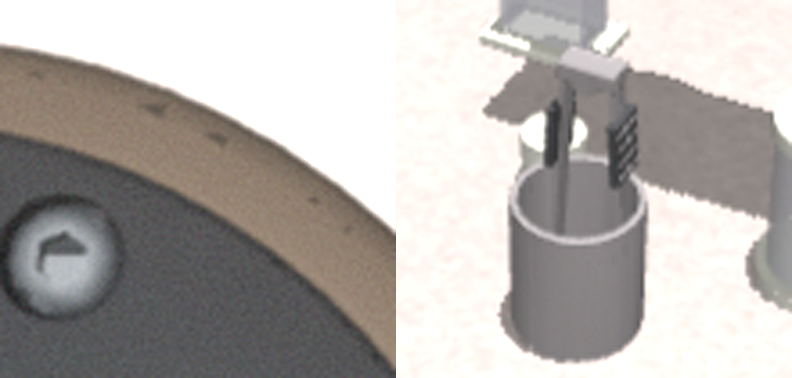

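The scene view shows the tongs open and standing in the tall cup, bridge at (595,65), with the gripper clear. The top view is blocked by the arm. Handing in.

```bash
python3 -c "
from workcell import manip
print(manip.hand_in())"
```

```text
the job is handed in; nothing more can be done
None
```

The tongs and the tip are both in the tall steel cup, and the job is handed in. It was done by about 12.7 s on the clock, against the 38 s limit.

- **Grip and lift:** I squeezed the tongs in the soak well. The fingers stopped at 33.7 mm, matching 34 mm squeezed on the tip. I lifted straight up about 110 mm, and a picture showed the tip held between the jaws.
- **Lowering into the cup:** I lowered the tongs upright until the floor was felt, 4.9 N upward at the expected height. I then let go and backed off straight up.
- **After release:** A wrist picture taken before retreating showed the tip at the bottom of the cup. The last scene picture shows the tongs open in the cup, slightly tilted, with the gripper well clear.

Checks that failed or disagreed:
- **Tip after the retreat:** The last top view was blocked by the arm, so the tip was not seen again after I backed off.
- **Cup position:** My scene-camera readings of the well and cup rims were 7–11 mm off the top view. I used the top view, which the wrist camera confirmed to about 2 mm.
- **Tongs height:** The height measured for the top of the tongs was about 7 mm low. I used the given dimensions instead, and the floor contact agreed with them.

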